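# Clear the sawing board into the scrap pan

## Task

Clear the sawing board: sweep the three metal bar offcuts along it with the fingertips and over its end into the steel scrap pan, not into the wooden till of punches at the other end. Push them only, do not pick or lift them off the board. Leave the small copper beaker standing where it is on the board, and do not disturb the hammer on the bench.

Things in the scene. Friction and masses are not known exactly. Their poses are not given: they have to be found in the camera images.
- board: Sawing board, fixed: pale beech slab, 200 mm (x) by 280 mm (y), 36 mm thick; origin at the centre of its underside on the bench, z up. A stop fence 18 mm high runs along its far (+x) edge, inner face at x = +80 mm; the near edge and both ends (y = +140, -140 mm) are open, no lip. Offcuts and beaker stand on top, within 75 mm of the middle along y.
- pan: Scrap pan, fixed: open grey sheet-steel tray, 200 (x) by 120 (y) by 28 mm high, walls and floor 2 mm; origin at the centre of its underside, yaw as the board. It stands 2 mm off one end of the board (centre 202 mm from the board's, along its +y or -y: varies), rim 8 mm below the board top: what slides over that end drops in. Paper-thin copper clippings on its floor stay.
- till: Punch till, fixed: dark wooden tray of the same outside size, 200 x 120 x 28 mm, holding seven steel chasing punches; origin at the centre of its underside. It stands at the other end of the board from the pan. Not for scrap.
- square_offcut: Loose copper offcut of square bar, 34 mm (its x) by 18 by 18 mm, about 100 g, lying flat on the board at any yaw; origin at its centre.
- round_offcut: Loose copper slug sawn from round bar, diameter 26 mm, 16 mm high, about 75 g, standing flat on the board; origin at its centre.
- hex_offcut: Loose steel offcut of hexagonal bar, 22 mm across the flats, 18 mm high, about 60 g, standing flat on the board at any yaw; origin at its centre.
- beaker: Small hollow copper beaker, rim diameter 40 mm, 45 mm high, about 90 g, standing loose on the board beside the offcuts, near the fence; origin at the centre of its foot. Stays where it is.
- hammer: Hammer, 240 mm long, lying loose on the bench between the robot and the board, roughly parallel to the board's near edge and about 70 mm from it (measured to the handle's line). Stays where it is.

How it is judged:
At the end, for the whole second after the job is handed in: The centres of all three offcuts are inside the scrap pan's walls and below the board's top (36 mm over the bench), at rest (under 20 mm/s); the beaker stands upright (within 0.2 rad) within 15 mm of where it was and the hammer within 30 mm (x of square_offcut in the frame of pan between -0.099 and 0.099 m and y of square_offcut in the frame of pan between -0.059 and 0.059 m and height (world z) of each of square_offcut, round_offcut, hex_offcut below 0.036 m and linear speed of each of square_offcut, round_offcut, hex_offcut below 0.02 m/s and x of round_offcut in the frame of pan between -0.099 and 0.099 m and y of round_offcut in the frame of pan between -0.059 and 0.059 m and x of hex_offcut in the frame of pan between -0.099 and 0.099 m and y of hex_offcut in the frame of pan between -0.059 and 0.059 m and distance of beaker from where it was at the start of the episode below 0.015 m and angle between beaker's own z axis and vertical below 0.2 rad and distance of hammer from where it was at the start of the episode below 0.03 m); the robot touches nothing.
It fails at once if an offcut is lifted off the board (its centre more than about 18 mm higher than it started) (height (world z) of any of square_offcut, round_offcut, hex_offcut above 0.063 m).
It fails at once if the copper beaker is knocked over or shifted by more than 15 mm (distance of beaker from where it was at the start of the episode above 0.015 m or angle between beaker's own z axis and vertical above 0.3 rad).
It fails at once if the hammer is shifted by more than 30 mm (distance of hammer from where it was at the start of the episode above 0.03 m).
It also fails if it takes over 72 s, if anything falls off the work surface, if the arm or the gripper's body presses on something with over 40 N, if the wrist force passes 120 N, or if a joint passes its speed limit or range.

## Robot

A 6-joint arm with a two-finger parallel gripper is mounted at the origin on the work surface. World frame = base frame: x ahead of the robot, y to its left, z up, the work surface at z = 0. Lengths are in m, angles in rad, forces in N, time in s.
With the tool pointing down it reaches from about 0.35 to 0.875 m from the base axis. Payload 4.2 kg.
Tool frame: the origin (TCP) lies where the fingers leave the gripper's body, on its centre line; the fingertips stand env.tip_extent ahead of it and the grasp point (between the pads) lies 51 mm ahead of it (env.tip_extent is the distance from the TCP to the fingertips, in m); z points along the fingers, y is the line along which they close (so a half turn about z gives the same grasp; the last joint's range is limited). The gripper opens to 87 mm and grips with 3 to 60 N. Pads are 19 mm wide; open, the fingers measure 117 mm over their backs; the gripper's body (75 mm by 190 mm) begins 51 mm behind the grasp point.
Start: joints at [1.578, 0.385, 0.008, 0, -1.194, -0.259], TCP at [0.156, 0.605, 0.292] pointing down, gripper open.
Joint ranges: [-3.14, 3.14], [-1.21, 2.06], [-1.07, 1.41], [-3.16, 2.05], [-2.99, -0.16], [-3.1, 3.1]. Speed limits (rad/s): [2.79, 2.79, 3.14, 3.14, 3.14, 3.14].

## Interface

Orientations are given as a unit quaternion [w, x, y, z].
In Python, from cell import env gives the robot as it stands.
- The arm moves only by the tool drive_tool, never from a script. Its argument "steps" is a list of rows, each a list of 4 numbers: the shift along the tool's x, y, z in m, then the turn about the tool's z in rad. A call has 1 to 10 rows; each row is the pose to reach, as a shift and turn from the pose commanded when the call began, along the tool's axes at that moment; what a row does not reach only later rows make up. A row lasts 1/12 s, in which the tool goes at most 41.7 mm and 7.16 degrees, less where a joint would pass 70% of its speed; a pose out of reach is approached as far as the arm can. A call with a gripper value outside its range is refused whole. "claw" is the closure, from -1 (fully open) to 1 (shut), set as the call begins (left out, the last holds). The fingers move at their own pace and stop on an object; the grip force is fixed at half the most. Time passes only in rows, so rows that repeat a pose let the fingers close. It gives the time, the measured TCP pose, the force, the opening and the grip force at its end, in the units of the state.
- env.read_state(): the state, without advancing time (a new reading comes with each control period).
- env.grab_frame(name): name is "scene" or "top" or "wrist"; returns the picture (420x560x3 uint8, blue, green, red); there is no depth.
- env.calibration(name): a dict with "vertical_fov" (degrees; the focal length in pixels is half the picture's height over the tangent of half this angle, whatever the lens; pixels are square), "cx", "cy" (the principal point, pixels), "extrinsics" (4x4, takes a point from camera to world coordinates); the wrist camera has in their place "tool_from_camera" (4x4, takes a point from camera to tool coordinates, whose origin is the TCP and whose axes are the flange's). Camera axes: x right, y down, z forward; pixel columns grow to the right and rows downward; lengths in m; the calibration is good to about 2 mm. A picture is of the moment at which its call begins: read the wrist's pose just before it. calibration takes no time and is no camera call.
- env.sign_off(): hands the job in; it is judged then, once.
The state is a dict: "t": time; "joints": joint angles; "dq": joint speeds; "joint_torque": joint torques, N m; "tool_pos": TCP position; "orientation": TCP orientation; "contact_force": force on the tool from outside, world axes, zero at the start; "moment": the same for the moment, N m; "finger_gap": finger opening in m; "grasp_force": force on a finger pad.
Only numpy, scipy, OpenCV 4.12 (cv2) and the standard library are available. Lean on these libraries where they do the work, as an engineer would, in place of code of your own. Each camera call takes 0.05 s, during which the arm holds its last target. There are 200 camera calls.

## Working session

There is one attempt and no reset: what is moved stays moved. The work goes in short steps, Python scripts to look and compute and a tool call to move; the robot and the scene stay as the last step left them, time stands still between calls to the robot, and variables do not carry over. Pictures are saved under pics/ and viewed, at most 10 in all, crops included, and the job is handed in when it is done.

Besides the shell and the picture viewer there is one more tool, called after "Emit:" as name(argument=value, ...) on one line, values as JSON. drive_tool: Moves the arm, as the interface text tells. Its arguments: {"type":"object","properties":{"steps":{"type":"array","items":{"type":"array","items":{"type":"number"}}},"claw":{"type":"number"}},"required":["steps"]}

```bash
mkdir -p pics; ls; python3 - <<'E'
from cell import env
import cv2,numpy as np
s=env.read_state();print({k:np.round(v,3).tolist() for k,v in s.items()},env.tip_extent)
for n in("scene","top"):
    cv2.imwrite(f"pics/{n}0.png",env.grab_frame(n));c=env.calibration(n);print(n,c)
print(env.calibration("wrist"))
E
```

```text
pics
{'t': 0.0, 'joints': [1.578, 0.386, 0.007, -0.001, -1.194, -0.259], 'dq': [0.003, 0.003, 0.001, -0.0, 0.001, 0.001], 'joint_torque': [0.001, -39.066, 18.74, 4.22, 0.011, -0.0], 'tool_pos': [0.156, 0.605, 0.291], 'orientation': [0.001, 0.992, -0.126, -0.0], 'contact_force': [-0.789, 0.154, 0.189], 'moment': [-0.019, -0.061, -0.021], 'grasp_force': 0.0, 'finger_gap': 0.087} 0.0697
scene {'vertical_fov': 48.640653087439276, 'cx': 276.6363811422823, 'cy': 204.6621941334903, 'extrinsics': array([[-0.66079406,  0.52154987, -0.53975637,  0.92764749],
       [ 0.7504369 ,  0.47249127, -0.46216497,  0.37624284],
       [ 0.01398809, -0.71044897, -0.70360969,  0.59250678],
       [ 0.        ,  0.        ,  0.        ,  1.        ]])}
top {'vertical_fov': 43.49223777832724, 'cx': 281.76158359352576, 'cy': 211.59339295388278, 'extrinsics': array([[ 0.09982713, -0.97302748,  0.20797131,  0.33762433],
       [-0.99500396, -0.09789288,  0.01959848,  0.01088025],
       [ 0.00128905, -0.20888874, -0.97793856,  0.92675876],
       [ 0.        ,  0.        ,  0.        ,  1.        ]])}
{'vertical_fov': 58.85245685292526, 'cx': 277.87187479965183, 'cy': 203.88292296121307, 'tool_from_camera': array([[-9.50462791e-05, -9.53989016e-01, -2.99841539e-01,
         8.38450917e-02],
       [ 9.99999991e-01, -1.19074734e-04,  6.18650428e-05,
         3.15541816e-04],
       [-9.47221227e-05, -2.99841531e-01,  9.53989019e-01,
        -9.29933379e-02],
       [ 0.00000000e+00,  0.00000000e+00,  0.00000000e+00,
         1.00000000e+00]])}
```

View pics/top0.png

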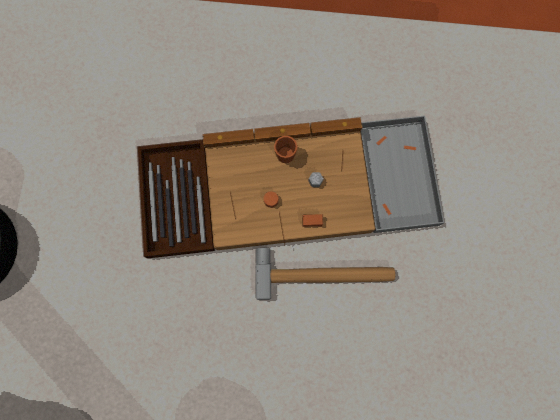

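View pics/scene0.png

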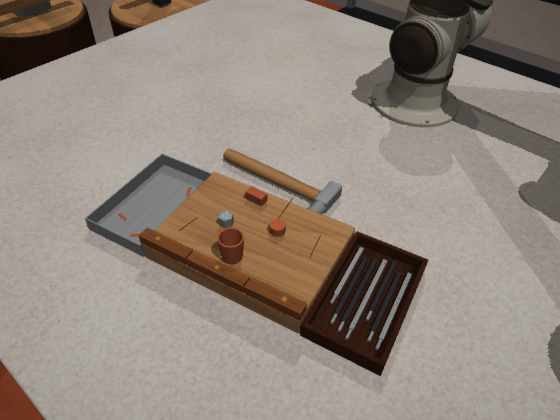

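The top view shows the pan on the right (world -y) and the till on the left. Round is at about (271,199), hex (316,179), square (313,220), beaker rim (286,147). The board top runs between columns 207 and 372, and the hammer handle lies along row 274. Next I measure these points.

```bash
cat >h.py <<'E'
from cell import env
import cv2,numpy as np
def ray(n,uv,z):
    c=env.calibration(n);f=210/np.tan(np.radians(c["vertical_fov"]/2));E=c["extrinsics"]
    uv=np.atleast_2d(np.array(uv,float))
    d=np.c_[(uv-[c["cx"],c["cy"]])/f,np.ones(len(uv))]@E[:3,:3].T
    return E[:3,3]+d*((z-E[2,3])/d[:,2])[:,None]
def blobs(im,roi,amin=40):
    x0,y0,x1,y1=roi;h=cv2.cvtColor(im,cv2.COLOR_BGR2HSV)
    red=((h[...,0]<10)|(h[...,0]>174))&(h[...,1]>150)&(h[...,2]>60)
    grey=(h[...,1]<60)&(h[...,2]>60)
    out=[]
    for nm,m in(("red",red),("grey",grey)):
        m=m.astype(np.uint8);k=np.zeros_like(m);k[y0:y1,x0:x1]=m[y0:y1,x0:x1]
        for c in cv2.findContours(k,cv2.RETR_EXTERNAL,cv2.CHAIN_APPROX_NONE)[0]:
            if cv2.contourArea(c)>amin:
                out.append((nm,cv2.contourArea(c),c[:,0,:]))
    return out
E
python3 - <<'E'
from h import *
im=cv2.imread("pics/top0.png")
for nm,a,c in blobs(im,(210,130,366,236)):
    w=ray("top",c,.052)[:,:2].astype(np.float32);r=cv2.minAreaRect(w)
    print(nm,a,c.mean(0).round(),np.round(r[0],4),np.round(r[1],4),round(r[2],1))
im=cv2.imread("pics/scene0.png")
for nm,a,c in blobs(im,(170,185,320,262)):
    w=ray("scene",c,.052)[:,:2].astype(np.float32);r=cv2.minAreaRect(w)
    print(nm,a,c.mean(0).round(),np.round(r[0],4),np.round(r[1],4))
print(ray("top",[[286,143]],.081).round(3),"corners",ray("top",[[207,143],[361,131],[373,231],[212,247]],.036).round(3).tolist())
print("scene corners (near-till,near-pan)",ray("scene",[[354,233],[212,174]],.036).round(3).tolist())
print("handle",ray("top",[[270,276],[393,273]],.02).round(3).tolist(),"head",ray("top",[[263,249],[263,299]],.03).round(3).tolist())
print("pan rim",ray("top",[[425,118],[441,227]],.028).round(3).tolist())
big=cv2.resize(im[150:270,160:330],None,fx=4,fy=4)
t=cv2.imread("pics/top0.png")[110:260,195:385];cv2.imwrite("pics/topc.png",cv2.resize(t,None,fx=4,fy=4,interpolation=2))
E
```

```text
grey 127.0 [315. 179.] [ 0.588  -0.0238] [0.0237 0.0247] 20.2
grey 60.0 [364. 144.] [ 0.6565 -0.1009] [0.0551 0.007 ] 3.8
red 687.0 [231. 245.] [0.6244 0.0247] [0.0656 0.039 ]
red 186.0 [277. 227.] [0.5499 0.0546] [0.0342 0.0223]
red 231.5 [256. 196.] [ 0.5203 -0.0192] [0.0284 0.0407]
grey 173.0 [225. 219.] [ 0.592  -0.0195] [0.0377 0.0225]
grey 574.0 [289. 195.] [0.4742 0.0146] [0.0429 0.1329]
grey 420.5 [180. 195.] [ 0.6103 -0.122 ] [0.0799 0.0432]
[[0.636 0.033 0.081]] corners [[0.638, 0.174, 0.036], [0.688, -0.098, 0.036], [0.509, -0.131, 0.036], [0.454, 0.141, 0.036]]
scene corners (near-till,near-pan) [[0.466, 0.146, 0.036], [0.52, -0.129, 0.036]]
handle [[0.416, 0.038, 0.02], [0.442, -0.172, 0.02]] head [[0.46, 0.054, 0.03], [0.376, 0.045, 0.03]]
pan rim [[0.728, -0.212, 0.028], [0.529, -0.249, 0.028]]
```

View pics/topc.png

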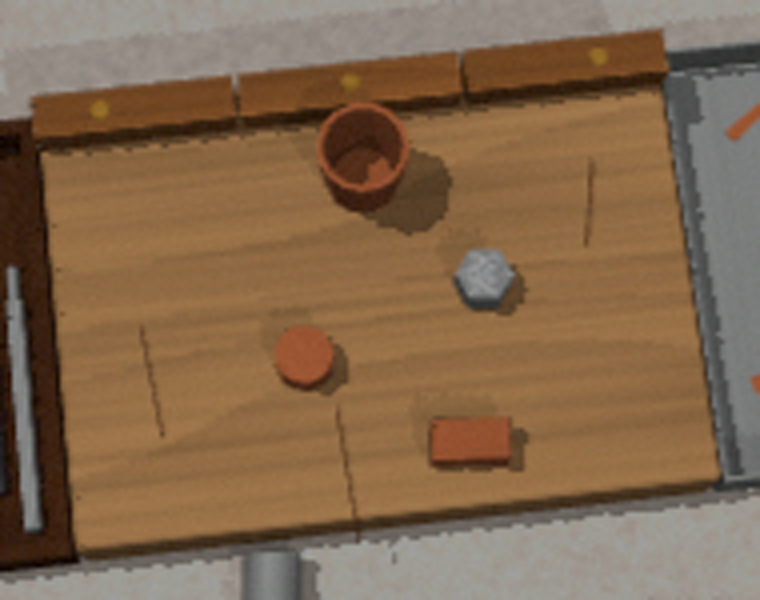

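The crop shows the top faces more clearly. Round is at (271,198), hex (316.25,178.25), square (312.75,219.75) and beaker rim (285.5,147.25). The near top corners of the board are at (214.5,247.25) and (374.75,230.75). Now I convert these to the board frame.

```bash
cat >>h.py <<'E'
import json,os
if os.path.exists("b.json"):
    B=json.load(open("b.json"));O=np.array(B["o"]);R=np.array(B["R"])
    tob=lambda p:(np.atleast_2d(p)[:,:2]-O)@R
def plan(bx,by,tipz):
    "shift in tool axes, turn, to bring tip to board-frame (bx,by), tool y = -board x"
    from scipy.spatial.transform import Rotation as Ro
    s=env.read_state();q=s["orientation"];T=Ro.from_quat(np.r_[q[1:],q[0]]).as_matrix()
    p=O+R@[bx,by];tgt=np.r_[p,tipz+env.tip_extent]
    d=T.T@(tgt-s["tool_pos"]);y=T.T@np.r_[-R[:,0],0]
    print("t",round(s["t"],2),"tip board",(tob(s["tool_pos"])*1e3).round(1),"tip z",round(s["tool_pos"][2]-env.tip_extent,4),"shift",d.round(4),"turn",round(np.arctan2(-y[0],y[1]),4))
E
python3 - <<'E'
from h import *
a=ray("top",[[214.5,247.25],[374.75,230.75]],.036)[:,:2];b=ray("scene",[[354,233],[212,174]],.036)[:,:2]
f=ray("top",[[207,143],[361,131]],.036)[:,:2]
print(a,b,np.linalg.norm(a[0]-a[1]),np.linalg.norm(b[0]-b[1]))
n=(a+b)/2;u=n[0]-n[1];u/=np.linalg.norm(u);R=np.array([[u[1],u[0]],[-u[0],u[1]]])
print("yaw",np.arctan2(R[1,0],R[0,0]))
o=n.mean(0)+.1*R[:,0];json.dump(dict(o=o.tolist(),R=R.tolist()),open("b.json","w"))
import importlib,h;importlib.reload(h)
print("o",o,"pan rim far corners",h.tob(ray("top",[[425,118],[441,227]],.028)).round(3))
for k,uv,z in(("round",(271,198),.052),("hex",(316.25,178.25),.054),("sq",(312.75,219.75),.054),("beaker",(285.5,147.25),.081)):
    print(k,(h.tob(ray("top",[uv],z))*1e3).round(1))
for k,uv,z in(("round",(277.5,225),.052),("hex",(225.5,215),.054),("sq",(257,192.5),.054),("beaker",(231,237),.081)):
    print("scene",k,(h.tob(ray("scene",[uv],z))*1e3).round(1))
h.plan(0,.12,.15)
E
```

```text
[[ 0.45371413  0.13664036]
 [ 0.50957051 -0.13350034]] [[ 0.46578924  0.14574645]
 [ 0.52019699 -0.12877603]] 0.27585491438892346 0.27986210308500914
yaw 0.1997450537010549
o [0.58532944 0.02486956] pan rim far corners [[ 0.092 -0.261]
 [-0.109 -0.257]]
round [[-34.3  31.6]]
hex [[ -7.8 -49.1]]
sq [[-79.4 -34.9]]
beaker [[43.9 -1. ]]
scene round [[-32.6  34.8]]
scene hex [[ -7.4 -47.1]]
scene sq [[-78.2 -31.4]]
scene beaker [[46.1  1.2]]
t 0.1 tip board [[-306.1  653.8]] tip z 0.2216 shift [0.5084 0.3465 0.0723] turn 1.1191
```

Emit:
drive_tool(steps=[[0.03, 0.025, 0.004, 0.1], [0.06, 0.05, 0.008, 0.2], [0.09, 0.075, 0.012, 0.32], [0.12, 0.1, 0.016, 0.44], [0.15, 0.124, 0.02, 0.56], [0.18, 0.148, 0.024, 0.68], [0.21, 0.173, 0.028, 0.8], [0.24, 0.197, 0.032, 0.92], [0.27, 0.222, 0.036, 1.03], [0.3, 0.246, 0.04, 1.12]], claw=0.82)

```text
t: 0.93
tool_pos: [0.3854, 0.2903, 0.252]
orientation: [0.0, 0.772, -0.635, -0.0]
contact_force: [0.4, 0.6, -0.4]
finger_gap: 0.028
grasp_force: 0.0
```

```bash
python3 -c "
from h import *
plan(-.009,-.012,.14);print(env.read_state()['finger_gap'],env.read_state()['joints'])"
```

```text
t 0.93 tip board [[-143.3  299.9]] tip z 0.1823 shift [ 0.3111 -0.136   0.0423] turn -0.0056
0.027978845998926676 [ 9.83094373e-01  1.78656691e-01 -3.91729859e-01 -2.08293843e-04
 -1.00074623e+00 -7.88811875e-01]
```

Emit:
drive_tool(steps=[[0.035, -0.015, 0.005, -0.005], [0.07, -0.03, 0.01, -0.005], [0.105, -0.045, 0.015, -0.005], [0.14, -0.06, 0.02, -0.005], [0.175, -0.075, 0.025, -0.005], [0.21, -0.09, 0.03, -0.005], [0.245, -0.105, 0.035, -0.005], [0.28, -0.12, 0.038, -0.005], [0.31, -0.136, 0.042, -0.005], [0.31, -0.136, 0.042, -0.005]])

```text
t: 1.77
tool_pos: [0.5818, 0.0111, 0.2085]
orientation: [0.001, 0.774, -0.634, -0.0]
contact_force: [0.4, 0.2, 0.7]
finger_gap: 0.0077
grasp_force: 0.0
```

```bash
python3 -c "
from h import *
plan(-.009,-.012,.041);print(env.read_state()['finger_gap'])
s=env.read_state();cv2.imwrite('pics/w1.png',env.grab_frame('wrist'))"
```

```text
t 1.77 tip board [[ -6.2 -12.8]] tip z 0.1388 shift [-0.0009  0.0027  0.0978] turn -0.0012
0.007673105326409376
```

View pics/w1.png

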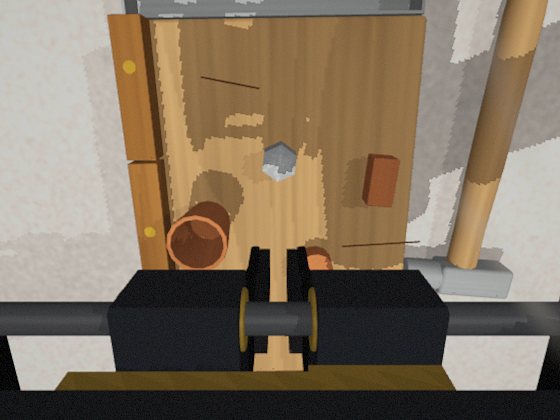

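The wrist view shows the hex at (279,160), in line with the finger gap at column 277. The round (317,262) and square (381,180) are to the right of the stroke, and the beaker (197,240) is well to the left. I'll descend and push the hex.

Emit:
drive_tool(steps=[[0, 0.002, 0.025, 0], [0, 0.002, 0.05, 0], [0, 0.002, 0.07, 0], [0, 0.002, 0.085, 0], [0, 0.002, 0.093, 0], [0, 0.002, 0.0975, 0], [0, 0.002, 0.0975, 0]])

```text
t: 2.4
tool_pos: [0.5771, 0.0153, 0.1122]
orientation: [0.001, 0.776, -0.631, -0.0]
contact_force: [0.8, -1.1, 0.6]
finger_gap: 0.008
grasp_force: 0.0
```

Emit:
drive_tool(steps=[[0.006, 0, 0, 0], [0.014, 0, 0, 0], [0.024, 0, 0, 0], [0.034, 0, 0, 0], [0.044, 0, 0, 0], [0.054, 0, 0, 0], [0.064, 0, 0, 0], [0.072, 0, 0, 0], [0.078, 0, 0, 0], [0.08, 0, 0, 0]])

```text
t: 3.23
tool_pos: [0.5939, -0.0646, 0.1126]
orientation: [0.0, 0.775, -0.632, -0.0]
contact_force: [1.1, 0.7, 0.6]
finger_gap: 0.0079
grasp_force: 0.2
```

```bash
python3 -c "
from h import *
plan(-.009,-.152,.041)
cv2.imwrite('pics/w2.png',env.grab_frame('wrist'))"
```

```text
t 3.23 tip board [[ -9.4 -89.4]] tip z 0.0429 shift [ 0.0626 -0.0002  0.0019] turn 0.003
```

View pics/w2.png

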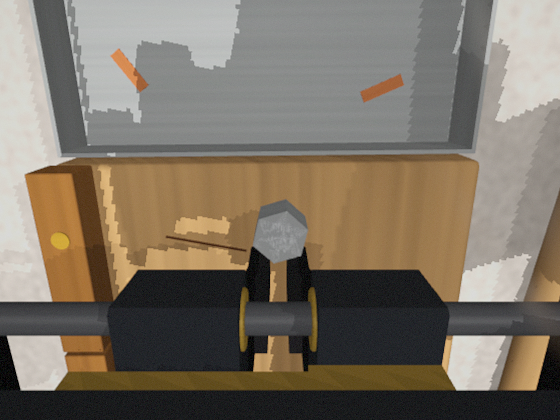

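The hex (280,232) is seated in the finger gap with a clear way to the pan edge at row 157. I'll push it over, then rise.

Emit:
drive_tool(steps=[[0.006, 0, 0, 0], [0.014, 0, 0, 0], [0.022, 0, 0, 0], [0.03, 0, 0, 0], [0.038, 0, 0, 0], [0.046, 0, 0, 0], [0.054, 0, 0, 0], [0.062, 0, 0, 0], [0.066, 0, 0, 0], [0.066, 0, 0, 0]])

```text
t: 4.12
tool_pos: [0.6072, -0.1292, 0.1126]
orientation: [0.0, 0.775, -0.632, 0.0]
contact_force: [-0.1, 0.6, -0.4]
finger_gap: 0.0075
grasp_force: 0.0
```

Emit:
drive_tool(steps=[[0, 0, 0, 0], [0, 0, -0.02, 0], [0, 0, -0.05, 0], [0, 0, -0.08, 0], [0, 0, -0.1, 0], [0, 0, -0.1, 0]])

```text
t: 4.62
tool_pos: [0.6096, -0.1279, 0.2186]
orientation: [-0.003, 0.776, -0.631, 0.004]
contact_force: [0.5, 0.5, 1.1]
finger_gap: 0.008
grasp_force: 0.0
```

```bash
python3 -c "
from h import *
plan(-.079,.010,.140)
cv2.imwrite('pics/t2.png',env.grab_frame('top')[90:300,180:460])"
```

```text
t 4.62 tip board [[  -6.5 -154.5]] tip z 0.1489 shift [-0.165   0.0716  0.0076] turn 0.006
```

View pics/t2.png

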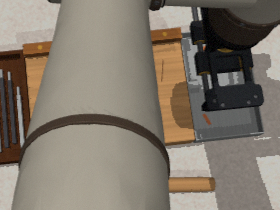

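The top view is mostly hidden by the arm, so I'll check the hex from the wrist later. Next is the square.

Emit:
drive_tool(steps=[[-0.025, 0.01, 0.001, 0.006], [-0.05, 0.022, 0.002, 0.006], [-0.08, 0.035, 0.004, 0.006], [-0.11, 0.048, 0.006, 0.006], [-0.135, 0.06, 0.007, 0.006], [-0.155, 0.068, 0.008, 0.006], [-0.165, 0.0715, 0.008, 0.006], [-0.165, 0.0715, 0.008, 0.006], [-0.165, 0.0715, 0.008, 0.006]])

```text
t: 5.42
tool_pos: [0.5037, 0.0193, 0.2044]
orientation: [0.0, 0.774, -0.633, -0.0]
contact_force: [0.6, 0.4, 0.3]
finger_gap: 0.0079
grasp_force: 0.0
```

```bash
python3 -c "
from h import *
plan(-.079,.010,.041)
cv2.imwrite('pics/w3.png',env.grab_frame('wrist'))"
```

```text
t 5.42 tip board [[-81.1  10.8]] tip z 0.1347 shift [ 0.0008 -0.0022  0.0937] turn -0.0003
```

View pics/w3.png

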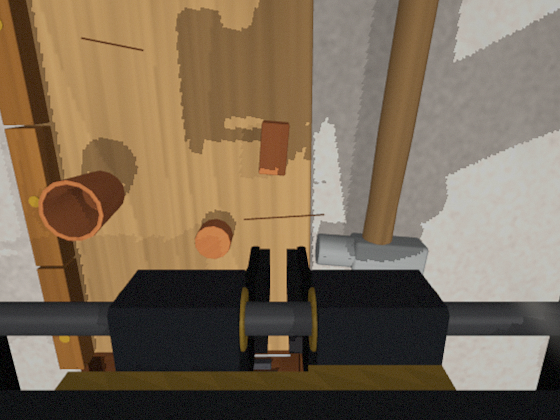

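The square (274,147) lies just left of the gap line at column 277. The round (213,240) and hammer head (370,255) are clear of the fingers. I'll shift 3 mm towards the fence, descend and push.

Emit:
drive_tool(steps=[[0, -0.003, 0.02, 0], [0, -0.004, 0.045, 0], [0, -0.004, 0.065, 0], [0, -0.004, 0.08, 0], [0, -0.004, 0.088, 0], [0, -0.004, 0.0925, 0], [0, -0.004, 0.0925, 0]])

```text
t: 6.05
tool_pos: [0.5078, 0.0192, 0.1114]
orientation: [0.001, 0.773, -0.634, -0.0]
contact_force: [0.2, -0.7, 1.1]
finger_gap: 0.0077
grasp_force: 0.0
```

Emit:
drive_tool(steps=[[0.006, 0, 0, 0], [0.014, 0, 0, 0], [0.024, 0, 0, 0], [0.034, 0, 0, 0], [0.044, 0, 0, 0], [0.054, 0, 0, 0], [0.064, 0, 0, 0], [0.072, 0, 0, 0], [0.078, 0, 0, 0], [0.08, 0, 0, 0]])

```text
t: 6.88
tool_pos: [0.5235, -0.0597, 0.1122]
orientation: [0.0, 0.773, -0.634, -0.0]
contact_force: [-0.2, 0.8, -0.1]
finger_gap: 0.0079
grasp_force: 0.5
```

```bash
python3 -c "
from h import *
plan(-.077,-.152,.042)
cv2.imwrite('pics/w4.png',env.grab_frame('wrist'))"
```

```text
t 6.88 tip board [[-77.4 -70.6]] tip z 0.0425 shift [ 0.0814 -0.0007  0.0005] turn -0.003
```

View pics/w4.png

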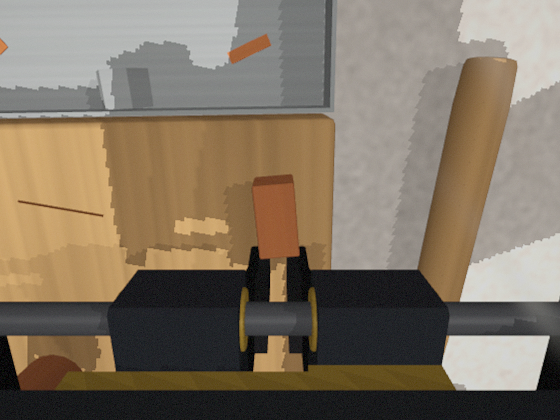

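The square (276,217) is seated square on the fingers, inside the pan's side wall at column 330. The hex shows in the pan near (140,88). I'll carry on over the edge.

Emit:
drive_tool(steps=[[0.006, 0, 0, 0], [0.014, 0, 0, 0], [0.024, 0, 0, 0], [0.034, 0, 0, 0], [0.044, 0, 0, 0], [0.054, 0, 0, 0], [0.064, 0, 0, 0], [0.074, 0, 0, 0], [0.082, 0, 0, 0], [0.084, 0, 0, 0]])

```text
t: 7.77
tool_pos: [0.5401, -0.1425, 0.1122]
orientation: [0.0, 0.773, -0.634, 0.0]
contact_force: [0.4, -0.7, -0.2]
finger_gap: 0.0079
grasp_force: 0.0
```

Emit:
drive_tool(steps=[[0, 0, 0, 0], [0, 0, 0, 0], [0, 0, -0.02, 0], [0, 0, -0.05, 0], [0, 0, -0.08, 0], [0, 0, -0.1, 0], [0, 0, -0.1, 0]])

```text
t: 8.35
tool_pos: [0.5423, -0.1407, 0.2175]
orientation: [-0.003, 0.774, -0.633, 0.004]
contact_force: [0.1, 0.4, -0.2]
finger_gap: 0.0078
grasp_force: 0.0
```

```bash
python3 -c "
from h import *
plan(-.033,.070,.140)
cv2.imwrite('pics/w5.png',env.grab_frame('wrist'))"
```

```text
t 8.35 tip board [[ -75.  -153.7]] tip z 0.1478 shift [-0.2237 -0.0421  0.0075] turn 0.0004
```

View pics/w5.png

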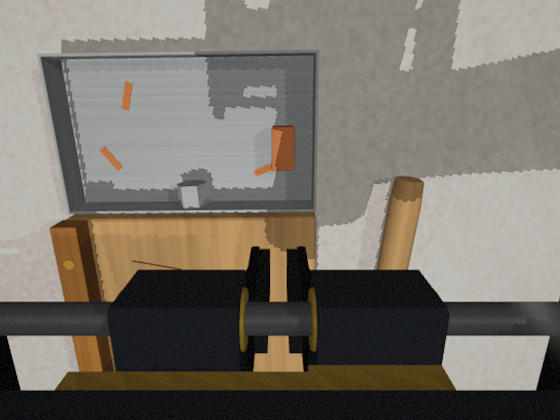

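The hex (192,195) and square (284,147) are both inside the pan. Now the round.

Emit:
drive_tool(steps=[[-0.025, -0.005, 0.001, 0], [-0.055, -0.01, 0.002, 0], [-0.09, -0.017, 0.003, 0], [-0.125, -0.024, 0.004, 0], [-0.16, -0.03, 0.005, 0], [-0.19, -0.036, 0.006, 0], [-0.21, -0.04, 0.0075, 0], [-0.223, -0.042, 0.0075, 0], [-0.223, -0.042, 0.0075, 0], [-0.223, -0.042, 0.0075, 0]])

```text
t: 9.23
tool_pos: [0.5366, 0.0861, 0.204]
orientation: [0.001, 0.774, -0.633, -0.0]
contact_force: [0.4, -0.0, -1.1]
finger_gap: 0.0081
grasp_force: 0.0
```

```bash
python3 -c "
from h import *
plan(-.033,.070,.042)
im=env.grab_frame('wrist')
for n,a,c in blobs(im,(100,60,450,268)): print(n,a,c.min(0),c.max(0))"
```

```text
t 9.23 tip board [[-35.6  69.7]] tip z 0.1343 shift [-0.0003 -0.0027  0.0923] turn -0.0006
grey 13566.5 [369  60] [449 267]
```

```bash
python3 -c "
from h import *
h=cv2.cvtColor(env.grab_frame('wrist'),cv2.COLOR_BGR2HSV)
m=((h[...,0]<11)|(h[...,0]>172))&(h[...,1]>120)&(h[...,2]>50)
m=m.astype(np.uint8);m[268:]=0
n,l,s,c=cv2.connectedComponentsWithStats(m)
print([(s[i].tolist(),c[i].round().tolist()) for i in range(1,n) if s[i,4]>100])"
```

```text
[([108, 91, 37, 35, 322], [125.0, 109.0])]
```

```bash
python3 -c "
from h import *
cv2.imwrite('pics/w6.png',env.grab_frame('wrist'))"
```

```text
(no output)
```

View pics/w6.png

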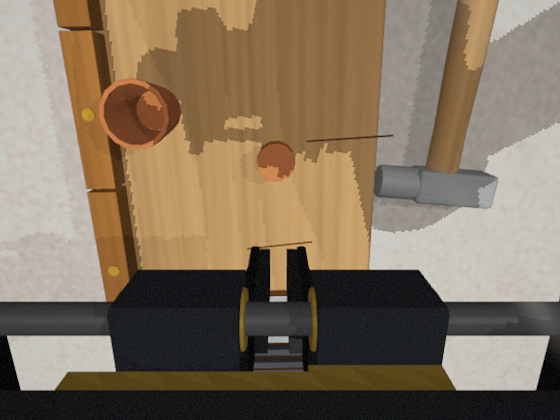

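The round (275,160) is within 2 mm of the gap line, and the beaker (140,112) is well to the left. I'll shift 2 mm, descend and push.

Emit:
drive_tool(steps=[[0, -0.002, 0.02, 0], [0, -0.002, 0.045, 0], [0, -0.002, 0.065, 0], [0, -0.002, 0.08, 0], [0, -0.002, 0.088, 0], [0, -0.002, 0.092, 0], [0, -0.002, 0.092, 0]])

```text
t: 9.97
tool_pos: [0.5391, 0.0856, 0.1123]
orientation: [0.001, 0.773, -0.634, -0.0]
contact_force: [0.2, 0.1, -0.4]
finger_gap: 0.0079
grasp_force: 0.0
```

Emit:
drive_tool(steps=[[0.006, 0, 0, 0], [0.014, 0, 0, 0], [0.024, 0, 0, 0], [0.034, 0, 0, 0], [0.044, 0, 0, 0], [0.054, 0, 0, 0], [0.064, 0, 0, 0], [0.072, 0, 0, 0], [0.078, 0, 0, 0], [0.08, 0, 0, 0]])

```text
t: 10.8
tool_pos: [0.555, 0.0068, 0.1127]
orientation: [0.0, 0.773, -0.634, -0.0]
contact_force: [0.1, 1.2, 0.5]
finger_gap: 0.0077
grasp_force: 0.4
```

Emit:
drive_tool(steps=[[0.006, 0, 0, 0], [0.014, 0, 0, 0], [0.024, 0, 0, 0], [0.034, 0, 0, 0], [0.044, 0, 0, 0], [0.054, 0, 0, 0], [0.064, 0, 0, 0], [0.072, 0, 0, 0], [0.078, 0, 0, 0], [0.08, 0, 0, 0]])

```text
t: 11.63
tool_pos: [0.5707, -0.0717, 0.1127]
orientation: [0.0, 0.773, -0.634, -0.0]
contact_force: [0.4, -0.1, 0.5]
finger_gap: 0.0078
grasp_force: 0.4
```

```bash
python3 -c "
from h import *
plan(-.034,-.152,.042)
im=env.grab_frame('wrist').astype(int)
m=((im[...,2]-im[...,0]>60)&(im[...,1]<.62*im[...,2])).astype(np.uint8);m[268:]=0
n,l,s,c=cv2.connectedComponentsWithStats(m)
print([(s[i].tolist(),c[i].round().tolist()) for i in range(1,n) if s[i,4]>150])"
```

```text
t 11.63 tip board [[-33.5 -91.7]] tip z 0.043 shift [0.0603 0.0004 0.001 ] turn -0.0029
[([314, 10, 79, 96, 3494], [365.0, 53.0]), ([250, 196, 57, 61, 2692], [278.0, 227.0])]
```

The round sits at (278,227), seated in the gap. The square is in the pan at (365,53).

Emit:
drive_tool(steps=[[0.006, 0, 0, 0], [0.014, 0, 0, 0], [0.022, 0, 0, 0], [0.03, 0, 0, 0], [0.038, 0, 0, 0], [0.046, 0, 0, 0], [0.054, 0, 0, 0], [0.062, 0, 0, 0], [0.066, 0, 0, 0], [0.066, 0, 0, 0]])

```text
t: 12.52
tool_pos: [0.5837, -0.1363, 0.1126]
orientation: [0.0, 0.773, -0.634, 0.0]
contact_force: [0.5, -0.4, -0.1]
finger_gap: 0.0078
grasp_force: 0.0
```

Emit:
drive_tool(steps=[[0, 0, 0, 0], [0, 0, 0, 0], [0, 0, -0.02, 0], [0, 0, -0.05, 0], [0, 0, -0.08, 0], [0, 0, -0.11, 0], [-0.02, 0, -0.13, 0], [-0.05, 0, -0.14, 0], [-0.05, 0, -0.14, 0]])

```text
t: 13.27
tool_pos: [0.5742, -0.0831, 0.2564]
orientation: [-0.002, 0.775, -0.632, 0.002]
contact_force: [0.0, -1.0, 0.9]
finger_gap: 0.0077
grasp_force: 0.0
```

```bash
python3 -c "
from h import *
plan(0,0,.2)
from scipy.spatial.transform import Rotation as Ro
st=env.read_state();im=env.grab_frame('wrist');cv2.imwrite('pics/w7.png',im)
c=env.calibration('wrist');f=210/np.tan(np.radians(c['vertical_fov']/2));q=st['orientation']
T=np.eye(4);T[:3,:3]=Ro.from_quat(np.r_[q[1:],q[0]]).as_matrix();T[:3,3]=st['tool_pos'];E=T@c['tool_from_camera']
i=im.astype(int);h=cv2.cvtColor(im,cv2.COLOR_BGR2HSV)
m=((i[...,2]-i[...,0]>60)&(i[...,1]<.62*i[...,2])).astype(np.uint8);m[265:]=0
def rep(m,a):
  n,l,s,cc=cv2.connectedComponentsWithStats(m)
  for k in range(1,n):
    if s[k,4]>a:
      d=E[:3,:3]@np.r_[(cc[k]-[c['cx'],c['cy']])/f,1];w=E[:3,3]+d*(.018-E[2,3])/d[2]
      print(s[k].tolist(),cc[k].round().tolist(),'pan-frame mm',((tob(w)-[[0,-.202]])*1e3).round())
rep(m,60)
"
```

```text
t 13.27 tip board [[ -32.3 -103.6]] tip z 0.1867 shift [-0.1035 -0.0326 -0.0132] turn 0.0021
[182, 19, 10, 27, 117] [186.0, 32.0] pan-frame mm [[ 45. -27.]]
[303, 61, 42, 51, 972] [331.0, 83.0] pan-frame mm [[-74.  12.]]
[160, 83, 19, 22, 88] [169.0, 94.0] pan-frame mm [[64. 21.]]
[267, 118, 28, 20, 455] [281.0, 127.0] pan-frame mm [[-32.  48.]]
```

Emit:
drive_tool(steps=[[-0.03, 0, 0, 0], [-0.065, 0, 0, 0], [-0.105, 0, 0, 0], [-0.145, 0, 0, 0], [-0.185, 0, 0, 0], [-0.225, 0, 0, 0], [-0.265, 0, 0, 0], [-0.305, 0, 0, 0], [-0.33, 0, 0, 0], [-0.33, 0, 0, 0]])

```text
t: 14.15
tool_pos: [0.5081, 0.2412, 0.2517]
orientation: [0.0, 0.775, -0.632, -0.0]
contact_force: [0.4, -0.2, -0.9]
finger_gap: 0.0079
grasp_force: 0.0
```

```bash
python3 -c "
from h import *
for n,roi in(('top',(205,110,450,240)),('scene',(80,140,300,280))):
  im=env.grab_frame(n);cv2.imwrite(f'pics/{n}9.png',im);i=im.astype(int)
  m=((i[...,2]-i[...,0]>50)&(i[...,1]<.62*i[...,2])).astype(np.uint8);k=np.zeros_like(m);x0,y0,x1,y1=roi;k[y0:y1,x0:x1]=m[y0:y1,x0:x1]
  N,l,s,c=cv2.connectedComponentsWithStats(k)
  for j in range(1,N):
    if s[j,4]>25: print(n,s[j].tolist(),c[j].round(1),'z.018 pan mm',((tob(ray(n,[c[j]],.018))-[[0,-.202]])*1e3).round(),'z.06 board',(tob(ray(n,[c[j]],.06))*1e3).round())
# top: row profile in pan around round / hex columns
g=cv2.cvtColor(cv2.imread('pics/top9.png'),cv2.COLOR_BGR2GRAY)
for r in range(165,206,4): print(r,g[r,362:392].tolist())
# change vs start
for n in('top','scene'):
  d=cv2.absdiff(cv2.imread(f'pics/{n}0.png'),cv2.imread(f'pics/{n}9.png')).max(2)>40
  N,l,s,c=cv2.connectedComponentsWithStats(d.astype(np.uint8))
  print(n,[s[j].tolist() for j in range(1,N) if s[j,4]>25])
"
```

```text
top [274, 133, 23, 29, 419] [285.5 146.7] z.018 pan mm [[ 67. 198.]] z.06 board [[52. -2.]]
top [371, 185, 10, 15, 111] [375.9 192. ] z.018 pan mm [[-34.  47.]] z.06 board [[ -44. -146.]]
top [383, 204, 27, 17, 224] [397.9 213.5] z.018 pan mm [[-76.  13.]] z.06 board [[ -84. -178.]]
scene [175, 172, 20, 32, 325] [184.1 184.2] z.018 pan mm [[-61.  24.]] z.06 board [[ -27. -145.]]
scene [130, 229, 125, 51, 1171] [191.9 256. ] z.018 pan mm [[ 66. 139.]] z.06 board [[ 91. -38.]]
scene [217, 228, 27, 36, 792] [230.7 244.7] z.018 pan mm [[ 16. 178.]] z.06 board [[44. -2.]]
165 [134, 134, 129, 80, 127, 116, 90, 82, 129, 144, 149, 145, 144, 145, 145, 140, 144, 147, 147, 145, 143, 143, 143, 145, 144, 143, 145, 145, 144, 143]
169 [134, 135, 137, 120, 76, 115, 96, 82, 86, 110, 115, 115, 112, 102, 107, 136, 142, 145, 144, 144, 144, 143, 143, 147, 145, 145, 148, 142, 144, 140]
173 [125, 123, 124, 122, 89, 82, 131, 144, 146, 145, 147, 147, 145, 145, 144, 143, 125, 138, 148, 146, 146, 146, 142, 145, 144, 145, 147, 145, 145, 142]
177 [133, 132, 134, 133, 116, 72, 88, 121, 140, 142, 146, 147, 145, 14
[... 1335 characters left out ...]
 32], [259, 248, 4, 13, 31], [250, 250, 5, 17, 53], [276, 260, 42, 9, 193], [250, 266, 5, 14, 40], [251, 281, 4, 13, 33], [9, 282, 52, 83, 989], [11, 297, 10, 7, 30], [0, 299, 18, 13, 67], [2, 311, 14, 15, 75], [54, 338, 14, 18, 72], [0, 349, 101, 71, 2421], [209, 377, 21, 11, 66], [229, 381, 11, 8, 27]]
scene [[455, 0, 85, 57, 2028], [391, 9, 10, 12, 72], [405, 10, 7, 10, 36], [421, 15, 46, 64, 1202], [397, 22, 26, 53, 868], [369, 29, 26, 47, 434], [290, 53, 270, 258, 24735], [269, 77, 10, 10, 26], [362, 102, 13, 7, 40], [174, 171, 21, 18, 248], [243, 185, 24, 29, 417], [178, 192, 12, 13, 83], [270, 192, 40, 17, 187], [216, 210, 19, 24, 318], [266, 219, 22, 26, 396], [333, 244, 12, 20, 31]]
```

```bash
python3 -c "
from h import *
from scipy.spatial.transform import Rotation as Ro
c=env.calibration('wrist');f=210/np.tan(np.radians(c['vertical_fov']/2))
def tri(p,q,uv,tuv):
  T=np.eye(4);T[:3,:3]=Ro.from_quat(np.r_[q[1:],q[0]]).as_matrix();T[:3,3]=p;E=T@c['tool_from_camera']
  d1=E[:3,:3]@np.r_[(np.array(uv)-[c['cx'],c['cy']])/f,1];o1=E[:3,3]
  a=ray('top',[tuv],0)[0];o2=env.calibration('top')['extrinsics'][:3,3];d2=a-o2
  s=np.linalg.lstsq(np.c_[d1,-d2],o2-o1,rcond=None)[0];P=o1+d1*s[0];Q=o2+d2*s[1]
  M=(P+Q)/2;print('pan mm',((tob(M)-[[0,-.202]])*1e3).round(),'z',(M[2]*1e3).round(),'miss',np.linalg.norm(P-Q).round(4))
p5,q5=[.5423,-.1407,.2175],[-.003,.774,-.633,.004];p7,q7=[.5742,-.0831,.2564],[-.002,.775,-.632,.002]
tri(p5,q5,(192,194),(373.5,175));tri(p5,q5,(284,147),(397.9,213.5))
tri(p7,q7,(281,127),(375.9,192))
print(env.read_state()['t'])
"
```

```text
pan mm [[-3. 47.]] z 20.0 miss 0.0002
pan mm [[-76.  11.]] z 10.0 miss 0.0025
pan mm [[-33.  48.]] z 20.0 miss 0.0017
14.25
```

Two-view triangulation puts all three offcuts inside the pan: hex at z 20 mm, square 10 mm and round 20 mm. The beaker is unmoved in the top view.

```bash
python3 -c "
from cell import env
print(env.sign_off())"
```

```text
the job is handed in; nothing more can be done
None
```

I pushed all three offcuts off the board into the steel scrap pan, left the beaker and hammer where they were, and handed the job in at about 14 s; the hand-in gave no verdict.

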